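Close the slide press by one turn of its hand wheel

ROBOT

A 7-joint arm with a two-finger parallel gripper is mounted at the origin on the work surface. World frame = base frame: x ahead of the robot, y to its left, z up, the work surface at z = 0. Lengths are in m, angles in rad, forces in N, time in s.
With the tool pointing down it reaches from about 0.425 to 0.95 m from the base axis. Payload 4.7 kg.
Tool frame: the origin (TCP) lies at the very end of the fingers, on their centre line; the grasp point (between the pads) lies hold_point_z behind it (hold_point_z is the distance from the TCP to the grasp point, in m); z points along the fingers, y is the direction in which the jaws open and shut (so a half turn about z gives the same grasp; the last joint's range is limited). The gripper opens to 85 mm and grips with 20 to 120 N. Pads are 22 mm wide; open, the fingers measure 114 mm over their backs; the gripper's body (76 mm by 85 mm) begins 54 mm behind the grasp point. The pads swing forward as they close: fully open they stand 13 mm farther back than shut.
Start: joints at [1.248, 0.469, -0.049, 1.532, 0.024, 1.141, -0.082], TCP at [0.196, -0.646, 0.231] pointing down, gripper open.
Joint ranges: [-2.59, 2.59], [-0.33, 1.99], [-1.39, 1.29], [0.1, 2.45], [-1.04, 4.18], [0.21, 1.99], [-2.66, 2.66]. Speed limits (rad/s): [2.57, 2.57, 3.14, 3.14, 3.14, 3.14, 3.14].

INTERFACE

Orientations are given as a unit quaternion [w, x, y, z].
In Python, from rig import observe, capture, hand_in, search_frame, tip_of, hold_point_z gives the robot as it stands. The module is installed in compiled form; this text tells all that it offers.
- The arm moves only by the tool servo_tool, never from a script. Its argument "increments" is a list of rows, each an object with "dp": the shift along the tool's x, y, z in mm, a list of three; "spin": the turn about the tool's z in degrees. In form: [{"dp": [x, y, z], "spin": spin}, ...]. A call has 1 to 12 rows; each row shifts and turns the commanded pose from where the row before left it, along the tool's axes as they then stand; what a row does not reach is not made up. A row lasts 1/10 s, in which the tool goes at most 50 mm and 8.59 degrees, less where a joint would pass 70% of its speed; a pose out of reach is approached as far as the arm can. A call is refused whole if a number of a shift passes 50 or a number of a turn 8.59, either way. A call with a gripper value outside its range is refused whole. "hand" is the closure in counts, from 0 (fully open) to 255 (shut), set as the call begins (left out, the last holds). The fingers move at their own pace and stop on an object; the grip force is fixed at half the most. Time passes only in rows, so rows that do not move let the fingers close. It gives the time, the measured TCP pose, the force and the opening at its end, in the units of the state.
- observe(): the state, without advancing time (a new reading comes with each control period).
- capture(name): name is "scene" or "top"; returns a dict with "color" (420x560x3 uint8, red, green, blue), "depth" (420x560 float32, m along the optical axis (not along the pixel's ray), 0 where there is no reading), "K" (3x3 intrinsics, pixels), "pose" (4x4, takes a point from camera to world coordinates). Camera axes: x right, y up, looking along -z (the intrinsics and any distortion apply to the point x, -y, -z); pixel columns grow to the right and rows downward; lengths in m; the calibration is good to about 2 mm. A picture is of the moment at which its call begins.
- hand_in(): hands the job in, once; it reports no verdict.
Trained networks look in the newest picture that a camera, given by its name, has taken for a name from the list of things; names that differ only in an ending like _2 or _b are one class to them, and where a whole thing is asked for, a point or a joint stands for the part that bears it (a point fixed in the world has none). Each returns a list of dicts, best first, with "score" (0 to 1); they miss things now and then, are a little off and sometimes report something else, mostly with a low value. They report only what shows in the picture. A call takes as long as a camera call.
- search_frame(camera, target): "point" ([x, y, z] in m, in the coordinates of the camera as it stood for that picture, good to about 4 mm: the middle of the surface that is visible of it).
- tip_of(camera, target): "point" ([x, y, z] in m, in the coordinates of the camera as it stood for that picture, good to about 4 mm: a listed point, or the origin of a listed thing).
The state is a dict: "clock": time; "joints": joint angles; "qvel": joint speeds; "effort": joint torques, N m; "tool_pos": TCP position; "ee_rot": TCP orientation; "wrist_force": force on the tool from outside, world axes, zero at the start; "torque": the same for the moment, N m; "grip_width": finger opening in m.
Only numpy, scipy, OpenCV 4.12 (cv2) and the standard library are available. Lean on these libraries where they do the work, as an engineer would, in place of code of your own. Each camera call takes 0.05 s, during which the arm holds its last target. There are 200 camera calls.

TASK

Close the slide press onto the specimen slide: push its hand wheel round clockwise (seen from above) by the upright yellow handle through exactly one full turn, so that the handle stops back over the red pointer where it started, and no further. Push the handle gently with the fingertips or the outside of the fingers, do not grip it, and finish clear of the press. Leave the white jar, the amber bottle and the red slide box standing where they are.

Things in the scene. Friction and masses are not known exactly. Their poses are not given: they have to be found in the camera images.
- wheel (a joint): turn of the hand wheel in rad, about a vertical axis through hub: 0 at the start, growing clockwise seen from above, one full turn = 6.283. No stop near one turn: it can overrun (stops only at -0.5, anticlockwise, and at 9). Stiff screw: about 0.12 N m of friction plus 0.03 N m per rad/s (about 2 to 3 N at the handle); it stays where it is left, without springing back. One turn lowers the blue pressing plate under the bridge by 8 mm, down to the slide.
- spinner: the upright yellow handle on the rim of the wheel, a round post 22 mm in diameter and 50 mm tall, which rolls freely on its own axis like any crank handle. Origin: centre of its foot, on the rim's top, 70 mm from the wheel's axis. Its z axis points up; its other axes roll with it. It travels round a level circle of 70 mm radius about hub. Squeezing it, or pushing it with more than 25 N, fails.
- hub (a point): point on the wheel's vertical axis at the height of the rim's top and the handle's foot, 166 mm above the bench. The black rim is a round bar 16 mm thick on a circle of 70 mm radius (outside diameter 156 mm), with three 12 mm spokes (one runs to the handle) and an aluminium hub 36 mm in diameter whose top is 2 mm above this point. Nothing else of the press rises above the rim's top. Its x axis points level from the axis to the red pointer.
- pointer (a point): top of the red pointer tab (22 by 20 mm, on a steel strip from the collar below the wheel, just outside the rim), 109 mm from the wheel's axis and 26 mm lower than hub. Fixed; it marks the handle's starting direction, which is also where the handle must stop. The direction is different every time.
- press: fixed ivory slide press: base 150 by 200 by 20 mm, two steel posts, a bridge over them (44 by 190 mm, top 122 mm above the bench) and a blue pressing plate between the posts; the hand wheel sits centrally above the bridge, its axis through this origin. Origin: centre of the base's underside.
- strip_jar: loose white jar with a yellow label, 46 mm in diameter, 105 mm tall, about 90 g; origin: centre of its underside, z up. Bystander: leave it standing.
- amber_bottle: loose amber bottle with a black cap, 54 mm in diameter, 115 mm tall, about 220 g; origin: centre of its underside, z up. Bystander: leave it standing.
- slide_box: loose red box of slides, 85 by 50 by 30 mm, about 180 g; origin: centre of its underside. Bystander: leave it where it is.

How it is judged:
By the outcome, as a careful person would: the job done as asked, in the order asked, and still so for the second after the job is handed in, with the robot touching nothing.
It also fails if it takes over 58 s, if anything falls off the work surface, if the arm or the gripper's body presses on something with over 40 N, if the wrist force passes 120 N, or if a joint passes its speed limit or range.

## Working session

There is one attempt and no reset: what is moved stays moved. The work goes in short steps, Python scripts to look and compute and a tool call to move; the robot and the scene stay as the last step left them, time stands still between calls to the robot, and variables do not carry over. Pictures are saved under pics/ and viewed, about 8 in all and at most 12, crops included, and the job is handed in when it is done.

Besides the shell and the picture viewer there is one more tool, called as a command line: name --argument value ..., lists and objects as JSON in quotes. servo_tool: Moves the arm, as the interface text tells. Its arguments: {"type":"object","properties":{"increments":{"type":"array"},"hand":{"type":"number"}},"required":["increments"]}

```bash
mkdir -p pics; cat > h.py <<'E'
import numpy as np, cv2
from rig import *
def look(cam,things,save=None):
    c=capture(cam); P=np.array(c["pose"])
    if save: cv2.imwrite("pics/"+save,c["color"][:,:,::-1])
    for f,n in things:
        r=(tip_of if f=="t" else search_frame)(cam,n)
        for d in r[:2]:
            p=np.array(d["point"]);print(cam,f,n,round(d["score"],2),np.round(P[:3,:3]@p+P[:3,3],4))
    return c
E
python3 - <<'E'
from h import *
print(observe(),hold_point_z)
T=[("t",n) for n in ["hub","pointer","spinner","press","strip_jar","amber_bottle","slide_box"]]
for cam in ["scene","top"]:
    c=look(cam,T,cam+"1.png"); print(np.round(c["pose"],3),np.round(c["K"],1))
E
```

```text
{'clock': 0.0, 'joints': array([ 1.24809916,  0.46946765, -0.04861067,  1.53368206,  0.02411519,
        1.14100913, -0.08231368]), 'qvel': array([ 0.0015874 , -0.00031617,  0.00189907, -0.00236074,  0.00203869,
       -0.00056843, -0.00138374]), 'effort': array([ 1.00775185e-03, -5.10309577e+01, -4.61996463e-02, -2.37714475e+01,
        1.07460644e-02,  7.53528817e-03,  1.05581975e-05]), 'tool_pos': array([ 0.19531894, -0.64551473,  0.23024883]), 'ee_rot': array([-9.72656148e-04,  9.89226521e-01,  1.46389583e-01, -1.84121871e-04]), 'wrist_force': array([ 0.39120409,  0.39491659, -0.10740032]), 'torque': array([ 0.0393957 , -0.02836289,  0.04219746]), 'grip_width': 0.08534381874611151} 0.0187
scene t hub 0.73 [0.5664 0.0498 0.169 ]
scene t pointer 0.81 [0.6689 0.0752 0.1409]
scene t spinner 0.56 [0.6309 0.0633 0.1668]
scene t press 0.63 [ 0.5613  0.05   -0.0066]
scene t strip_jar 0.92 [ 0.5481 -0.143  -0.0018]
scene t amber_bottle 0.94 [0.5533 0.2341 0.0038]
scene t slide_box 0.85 [ 7.077e-01  5.320e-02 -1.000e-04]
scene t slide_box 0.47 [ 0.5512  0.2333 -0.0012]
[[ 0.676 -0.4    0.619  1.049]
 [ 0.737  0.381 -0.558 -0.297]
 [-0.012  0.834  0.552  0.484]
 [ 0.     0.     0.     1.   ]] [[385.    0.  282.2]
 [  0.  385.  201.7]
 [  0.    0.    1. ]]
top t hub 0.68 [0.5595 0.0489 0.1666]
top t pointer 0.71 [0.6667 0.0741 0.1415]
top t spinner 0.56 [0.6319 0.0642 0.1679]
top t press 0.71 [ 0.5592  0.0466 -0.0013]
top t strip_jar 0.98 [ 0.5526 -0.1431 -0.0018]
top t amber_bottle 0.63 [ 0.5486  0.2252 -0.0019]
top t slide_box 0.76 [0.7094 0.0563 0.0024]
[[-0.029  0.988 -0.154  0.468]
 [-0.999 -0.025  0.031  0.075]
 [ 0.027  0.154  0.988  1.074]
 [ 0.     0.     0.     1.   ]] [[439.3   0.  273.7]
 [  0.  439.3 201.1]
 [  0.    0.    1. ]]
```

View pics/top1.png

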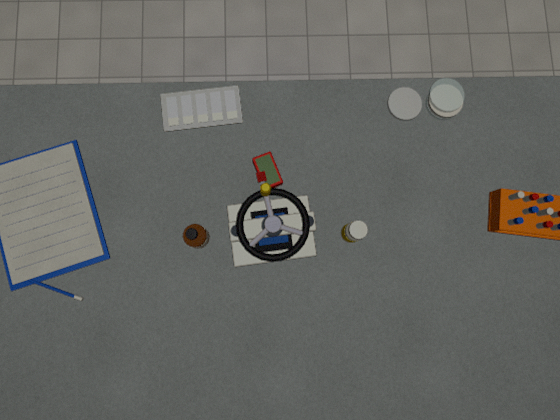

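View pics/scene1.png

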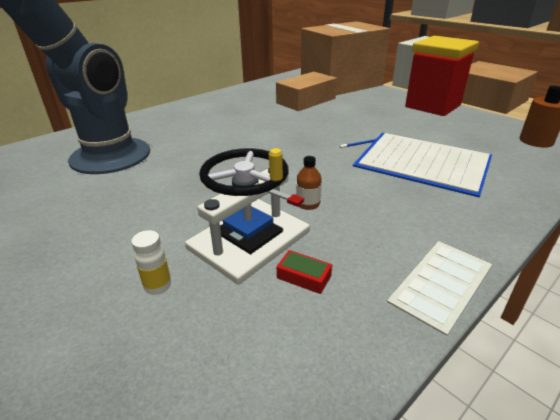

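The views agree: the top picture has the hub at about (273,225), the handle at (265,188) and the red pointer just beyond it at (262,177). The jar, bottle and box all stand well below rim height. Next I'll refine the wheel axis and handle angle.

```bash
cat >> h.py <<'E'
def atz(c,u,v,z):
    K=np.array(c["K"]);P=np.array(c["pose"])
    d=P[:3,:3]@np.array([(u-K[0,2])/K[0,0],-(v-K[1,2])/K[1,1],-1.]);o=P[:3,3]
    return (o+d*(z-o[2])/d[2])[:2]
def cloud(c):
    d=c["depth"];v,u=np.indices(d.shape);K=np.array(c["K"]);P=np.array(c["pose"])
    X=np.stack([(u-K[0,2])/K[0,0]*d,-(v-K[1,2])/K[1,1]*d,-d],-1)
    return X@P[:3,:3].T+P[:3,3]
def measure(c,tag,H0=np.array([.561,.049])):
    X=cloud(c);hsv=cv2.cvtColor(c["color"],cv2.COLOR_RGB2HSV);h,s,v=[hsv[...,i].astype(int) for i in range(3)]
    r=np.hypot(*(X[...,:2]-H0).transpose(2,0,1)); ok=c["depth"]>0
    rim=ok&(r<.09)&(r>.045)&(X[...,2]>.145)&(X[...,2]<.18)&(v<60)
    p=X[rim][:,:2]
    from scipy.optimize import least_squares
    # rim, outline-free: centre from bar points, radius fixed 70 mm
    f=least_squares(lambda q:np.hypot(p[:,0]-q[0],p[:,1]-q[1])-.07,H0,loss="soft_l1",f_scale=.004).x
    yel=ok&(r<.12)&(h>18)&(h<38)&(s>120)&(X[...,2]>.15)
    red=ok&(r<.14)&((h<8)|(h>172))&(s>120)&(X[...,2]>.12)&(X[...,2]<.155)
    print(tag,"rim n",rim.sum(),"centre",np.round(f,4),"z top",np.round(np.percentile(X[rim][:,2],95),4) if rim.any() else None)
    for n,m in (("yel",yel),("red",red)):
        if m.sum()<3: print(n,"none");continue
        q=X[m];vv,uu=np.nonzero(m)
        if n=="yel": q=q[q[:,2]>q[:,2].max()-.012]
        g=q.mean(0);d=g[:2]-H0
        print(" ",n,m.sum(),"px",uu.mean().round(1),vv.mean().round(1),"xyz",np.round(g,4),"ang",np.degrees(np.arctan2(d[1],d[0])).round(1),"r",np.hypot(*d).round(4))
E
python3 - <<'E'
from h import *
for cam in ["top","scene"]:
    c=look(cam,[("t","hub"),("t","pointer"),("t","spinner")]); measure(c,cam)
o=observe();print(o["tool_pos"]); from scipy.spatial.transform import Rotation as R
q=o["ee_rot"];print(R.from_quat(np.r_[q[1:],q[0]]).as_matrix().round(3))
E
```

```text
top t hub 0.66 [0.5596 0.0494 0.1652]
top t pointer 0.85 [0.6696 0.0747 0.1403]
top t spinner 0.61 [0.6316 0.0666 0.1685]
top rim n 1350 centre [0.5619 0.0503] z top 0.1671
  yel 139 px 265.1 194.1 xyz [0.6294 0.0644 0.2135] ang 12.7 r 0.0702
  red 81 px 260.7 176.2 xyz [0.6693 0.0721 0.1391] ang 12.0 r 0.1108
scene t hub 0.67 [0.5674 0.0496 0.1689]
scene t pointer 0.83 [0.6702 0.0789 0.14  ]
scene t spinner 0.55 [0.631  0.0639 0.1675]
scene rim n 1339 centre [0.5686 0.0488] z top 0.1669
  yel 421 px 275.5 164.5 xyz [0.6355 0.0615 0.2124] ang 9.6 r 0.0755
  red 137 px 295.3 199.7 xyz [0.6722 0.071  0.1391] ang 11.2 r 0.1134
[ 0.19551495 -0.64609558  0.23135941]
[[ 0.957  0.29   0.   ]
 [ 0.29  -0.957 -0.   ]
 [ 0.     0.    -1.   ]]
```

servo_tool --increments '[{"dp":[10,-10,-15],"spin":0},{"dp":[20,-20,-20],"spin":0},{"dp":[30,-30,-20],"spin":0},{"dp":[30,-30,-15],"spin":0},{"dp":[30,-30,0],"spin":0},{"dp":[30,-30,0],"spin":0},{"dp":[30,-30,0],"spin":0},{"dp":[30,-30,0],"spin":0},{"dp":[30,-30,0],"spin":0},{"dp":[30,-30,0],"spin":0},{"dp":[30,-30,0],"spin":0},{"dp":[30,-30,0],"spin":0}]' --hand 255

```text
clock: 2.4
tool_pos: [0.4164, -0.2321, 0.3027]
ee_rot: [0.001, 0.989, 0.147, 0.001]
wrist_force: [1.1, -0.4, -0.2]
grip_width: -0.0001
```

servo_tool --increments '[{"dp":[30,-30,0],"spin":0},{"dp":[30,-30,0],"spin":0},{"dp":[30,-30,0],"spin":0},{"dp":[30,-30,0],"spin":0},{"dp":[30,-30,0],"spin":0},{"dp":[30,-30,0],"spin":0},{"dp":[30,-30,0],"spin":0},{"dp":[30,-25,0],"spin":0},{"dp":[20,-15,0],"spin":0},{"dp":[10,-10,0],"spin":0},{"dp":[0,0,0],"spin":0},{"dp":[0,0,0],"spin":0}]'

```text
clock: 3.6
tool_pos: [0.5983, 0.0915, 0.3016]
ee_rot: [0.001, 0.989, 0.146, -0.0]
wrist_force: [-0.2, -0.4, -0.2]
grip_width: -0.0003
```

servo_tool --increments '[{"dp":[6,-6,0],"spin":0},{"dp":[5,-5,10],"spin":0},{"dp":[0,0,20],"spin":0},{"dp":[0,0,20],"spin":0},{"dp":[0,0,20],"spin":0},{"dp":[0,0,20],"spin":0},{"dp":[0,0,15],"spin":0},{"dp":[0,0,10],"spin":0},{"dp":[0,0,4],"spin":0},{"dp":[0,0,0],"spin":0}]'

```text
clock: 4.6
tool_pos: [0.6063, 0.1061, 0.1821]
ee_rot: [-0.0, 0.989, 0.146, -0.0]
wrist_force: [1.0, -0.2, -0.5]
grip_width: 0.0
```

```bash
python3 - <<'E'
from h import *
c=capture("scene");im=c["color"][80:260,130:370,::-1];cv2.imwrite("pics/s2.png",cv2.resize(im,None,fx=3,fy=3,interpolation=cv2.INTER_CUBIC))
print(observe()["tool_pos"],observe()["joints"].round(2))
# per-row dp for a tool path on the 70 mm circle about H, fixed orientation, 7.5 deg per row clockwise
o=observe()["tool_pos"][:2];H=np.array([.563,.050]);M=np.array([[.957,.29],[.29,-.957]])
a=np.degrees(np.arctan2(*(o-H)[::-1]));print("ang",a,np.hypot(*(o-H)))
pts=[H+.07*np.array([np.cos(t),np.sin(t)]) for t in np.radians(52-7.5*np.arange(0,49))]
acc=o.copy();out=[]
for p in pts[1:]:
    d=np.round(M@(p-acc)*1000); acc=acc+M.T@d/1000; out.append(d.astype(int).tolist())
for i in range(0,48,12): print(52-7.5*i,out[i:i+12])
E
```

```text
[0.60664899 0.10625138 0.18274933] [ 0.14  0.47 -0.53  1.71  0.27  1.03 -1.75]
ang 52.189855477606 0.07120008309924139
52.0 [[4, 9], [4, 8], [2, 9], [2, 9], [0, 9], [-1, 9], [-2, 9], [-4, 9], [-4, 8], [-5, 7], [-7, 7], [-7, 5]]
-38.0 [[-8, 5], [-8, 4], [-9, 2], [-9, 2], [-9, 0], [-9, -1], [-9, -2], [-9, -3], [-8, -5], [-7, -5], [-7, -6], [-5, -8]]
-128.0 [[-5, -7], [-4, -9], [-2, -9], [-2, -9], [0, -9], [1, -9], [2, -9], [3, -8], [5, -8], [5, -8], [6, -6], [8, -6]]
-218.0 [[7, -5], [9, -4], [9, -2], [9, -2], [9, 0], [9, 1], [9, 2], [8, 4], [8, 4], [8, 5], [6, 7], [6, 7]]
```

View pics/s2.png

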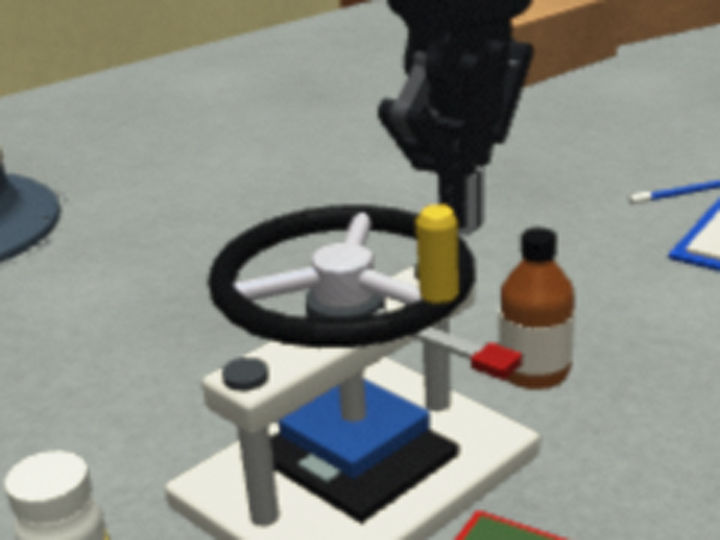

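The zoomed view shows the closed fingers behind the handle (handle at about (437,255)), with their tips at about (465,225), above the rim. I'll start pushing slowly.

servo_tool --increments '[{"dp":[2,5,0],"spin":0},{"dp":[2,4,0],"spin":0},{"dp":[2,4,0],"spin":0},{"dp":[2,4,0],"spin":0},{"dp":[1,5,0],"spin":0},{"dp":[1,4,0],"spin":0},{"dp":[1,5,0],"spin":0},{"dp":[1,4,0],"spin":0},{"dp":[0,9,0],"spin":0},{"dp":[-1,9,0],"spin":0},{"dp":[-2,9,0],"spin":0},{"dp":[-4,9,0],"spin":0}]'

```text
clock: 5.85
tool_pos: [0.6323, 0.0384, 0.1824]
ee_rot: [0.0, 0.989, 0.146, 0.001]
wrist_force: [1.1, 1.9, -0.7]
grip_width: 0.0
```

```bash
python3 - <<'E'
from h import *
o=observe();p=o["tool_pos"];d=p[:2]-[.563,.05];print(p,o["wrist_force"],np.degrees(np.arctan2(d[1],d[0])),np.hypot(*d))
for cam in ("top","scene"):
    measure(look(cam,[("t","spinner")]),cam)
E
```

```text
[0.63226089 0.0383841  0.18235651] [ 1.13902182  1.87193618 -0.67085333] -9.520599758455447 0.07022819675370515
top rim n 768 centre [0.5622 0.0497] z top 0.1671
  yel 5 px 266.4 205.4 xyz [0.6237 0.0878 0.5063] ang 31.8 r 0.0738
  red 5 px 257.4 178.2 xyz [0.6648 0.0794 0.1404] ang 16.3 r 0.1082
scene t spinner 0.64 [0.6206 0.011  0.1671]
scene rim n 1241 centre [0.5682 0.0479] z top 0.167
  yel 457 px 246.2 172.9 xyz [0.6257 0.0103 0.2128] ang -30.9 r 0.0754
  red 137 px 295.2 199.7 xyz [0.6723 0.0709 0.1392] ang 11.1 r 0.1134
```

servo_tool --increments '[{"dp":[-4,8,0],"spin":0},{"dp":[-5,7,0],"spin":0},{"dp":[-7,7,0],"spin":0},{"dp":[-7,5,0],"spin":0},{"dp":[-8,5,0],"spin":0},{"dp":[-8,4,0],"spin":0},{"dp":[-9,2,0],"spin":0},{"dp":[-9,2,0],"spin":0},{"dp":[-9,0,0],"spin":0},{"dp":[-9,-1,0],"spin":0},{"dp":[-9,-2,0],"spin":0},{"dp":[-9,-3,0],"spin":0}]'

```text
clock: 7.25
tool_pos: [0.5517, -0.0204, 0.1824]
ee_rot: [0.0, 0.989, 0.146, -0.0]
wrist_force: [2.3, -0.4, 0.1]
grip_width: -0.0002
```

servo_tool --increments '[{"dp":[-8,-5,0],"spin":0},{"dp":[-7,-5,0],"spin":0},{"dp":[-7,-6,0],"spin":0},{"dp":[-5,-8,0],"spin":0},{"dp":[-5,-7,0],"spin":0},{"dp":[-4,-9,0],"spin":0},{"dp":[-2,-9,0],"spin":0},{"dp":[-2,-9,0],"spin":0},{"dp":[0,-9,0],"spin":0},{"dp":[1,-9,0],"spin":0},{"dp":[2,-9,0],"spin":0},{"dp":[3,-8,0],"spin":0}]'

```text
clock: 8.45
tool_pos: [0.4924, 0.0602, 0.1821]
ee_rot: [-0.0, 0.989, 0.147, -0.001]
wrist_force: [-0.8, -1.9, 1.5]
grip_width: 0.0004
```

```bash
python3 - <<'E'
from h import *
o=observe();p=o["tool_pos"];d=p[:2]-[.563,.05];print(p,o["wrist_force"],np.degrees(np.arctan2(d[1],d[0])),np.hypot(*d))
for cam in ("top","scene"):
    measure(look(cam,[("t","spinner")]),cam)
E
```

```text
[0.49241878 0.06023955 0.18212406] [-0.79418289 -1.92441412  1.51219488] 171.7454192792787 0.07132010162850869
top rim n 774 centre [0.5612 0.05  ] z top 0.1673
  yel 8 px 282.8 221.1 xyz [0.488  0.1083 0.5112] ang 140.9 r 0.0941
  red 80 px 260.7 176.3 xyz [0.6692 0.0721 0.1391] ang 12.1 r 0.1106
scene t spinner 0.51 [0.5004 0.0848 0.1694]
scene rim n 1507 centre [0.5682 0.0479] z top 0.1669
  yel 298 px 237.4 136.8 xyz [0.5069 0.083  0.2125] ang 147.8 r 0.0639
  red 137 px 295.2 199.7 xyz [0.6723 0.0709 0.1391] ang 11.1 r 0.1134
```

servo_tool --increments '[{"dp":[5,-8,0],"spin":0},{"dp":[5,-8,0],"spin":0},{"dp":[6,-6,0],"spin":0},{"dp":[8,-6,0],"spin":0},{"dp":[7,-5,0],"spin":0},{"dp":[9,-4,0],"spin":0},{"dp":[9,-2,0],"spin":0},{"dp":[9,-2,0],"spin":0},{"dp":[9,0,0],"spin":0},{"dp":[9,1,0],"spin":0},{"dp":[9,2,0],"spin":0},{"dp":[4,2,0],"spin":0}]'

```text
clock: 9.85
tool_pos: [0.569, 0.1198, 0.1823]
ee_rot: [-0.0, 0.989, 0.146, 0.0]
wrist_force: [-1.6, 0.1, -0.5]
grip_width: -0.0002
```

```bash
python3 - <<'E'
from h import *
o=observe();p=o["tool_pos"];d=p[:2]-[.563,.05];print(p,o["wrist_force"],np.degrees(np.arctan2(d[1],d[0])),np.hypot(*d))
for cam in ("top","scene"):
    measure(look(cam,[("t","spinner")]),cam)
H=np.array([.563,.050]);M=np.array([[.957,.29],[.29,-.957]]);acc=p[:2].copy();a=np.degrees(np.arctan2(d[1],d[0]))
for t in np.arange(np.floor(a)-4,20,-4):
    q=H+.07*np.array([np.cos(np.radians(t)),np.sin(np.radians(t))]);m=np.round(M@(q-acc)*1000,0);acc=acc+M.T@m/1000;print(t,m)
E
```

```text
[0.56899613 0.11984519 0.18227352] [-1.57981737  0.09686239 -0.51022521] 85.0932534101895 0.07010209848089197
top rim n 536 centre [0.5618 0.0507] z top 0.1672
  yel 5 px 271.8 205.0 xyz [0.5235 0.1479 0.4966] ang 110.8 r 0.1058
  red 49 px 262.2 175.7 xyz [0.6703 0.0688 0.1394] ang 10.3 r 0.1111
scene t spinner 0.55 [0.5899 0.1134 0.1676]
scene rim n 1469 centre [0.5681 0.0479] z top 0.1669
  yel 356 px 281.3 147.3 xyz [0.5959 0.1112 0.2122] ang 60.7 r 0.0713
  red 137 px 295.2 199.7 xyz [0.6722 0.071  0.1391] ang 11.2 r 0.1134
81.0 [5. 2.]
77.0 [4. 2.]
73.0 [4. 3.]
69.0 [4. 3.]
65.0 [4. 3.]
61.0 [3. 3.]
57.0 [4. 4.]
53.0 [3. 4.]
49.0 [2. 4.]
45.0 [3. 4.]
41.0 [2. 4.]
37.0 [2. 5.]
33.0 [1. 5.]
29.0 [1. 4.]
25.0 [1. 5.]
21.0 [1. 5.]
```

servo_tool --increments '[{"dp":[5,2,0],"spin":0},{"dp":[4,2,0],"spin":0},{"dp":[4,3,0],"spin":0},{"dp":[4,3,0],"spin":0},{"dp":[4,3,0],"spin":0},{"dp":[3,3,0],"spin":0},{"dp":[4,4,0],"spin":0},{"dp":[3,4,0],"spin":0},{"dp":[2,4,0],"spin":0},{"dp":[3,4,0],"spin":0},{"dp":[0,0,0],"spin":0}]'

```text
clock: 11.15
tool_pos: [0.6125, 0.0985, 0.1823]
ee_rot: [0.0, 0.989, 0.146, 0.001]
wrist_force: [-0.2, -0.1, -0.2]
grip_width: 0.0006
```

```bash
python3 - <<'E'
from h import *
o=observe();p=o["tool_pos"];d=p[:2]-[.563,.05];print(p,o["wrist_force"],np.degrees(np.arctan2(d[1],d[0])),np.hypot(*d))
for cam in ("top","scene"):
    measure(look(cam,[("t","spinner")]),cam)
E
```

```text
[0.61250884 0.09847756 0.18226852] [-0.16046207 -0.10130725 -0.22107021] 44.396994965091615 0.0692906860138936
top rim n 247 centre [0.5618 0.0504] z top 0.1668
  yel 4 px 232.2 218.5 xyz [0.5833 0.138  0.5108] ang 75.9 r 0.0918
red none
scene t spinner 0.71 [0.6265 0.077  0.1684]
scene rim n 1339 centre [0.5684 0.0484] z top 0.1668
  yel 416 px 279.5 160.8 xyz [0.6308 0.0754 0.2127] ang 20.7 r 0.0746
  red 137 px 295.2 199.7 xyz [0.6723 0.0709 0.1392] ang 11.1 r 0.1134
```

servo_tool --increments '[{"dp":[1,2,0],"spin":0},{"dp":[1,2,0],"spin":0},{"dp":[1,2,0],"spin":0},{"dp":[0.5,2,0],"spin":0},{"dp":[0.5,2,0],"spin":0},{"dp":[0,0,0],"spin":0},{"dp":[0,0,0],"spin":0}]'

```text
clock: 12.05
tool_pos: [0.6184, 0.0904, 0.1823]
ee_rot: [0.0, 0.989, 0.146, 0.0]
wrist_force: [-0.2, 0.8, -1.0]
grip_width: 0.0002
```

```bash
python3 - <<'E'
from h import *
o=observe();p=o["tool_pos"];d=p[:2]-[.563,.05];print(p,o["wrist_force"],np.degrees(np.arctan2(d[1],d[0])),np.hypot(*d))
for i in range(3): measure(look("scene",[("t","spinner")]),"scene")
E
```

```text
[0.61843083 0.09043254 0.18228387] [-0.23938131  0.81307446 -0.96315154] 36.10788388986366 0.06861026239432295
scene t spinner 0.64 [0.6287 0.0669 0.1699]
scene rim n 1334 centre [0.5686 0.0486] z top 0.1669
  yel 421 px 276.7 163.3 xyz [0.6341 0.0659 0.2124] ang 13.0 r 0.0751
  red 138 px 295.3 199.7 xyz [0.6724 0.0709 0.1392] ang 11.1 r 0.1135
scene t spinner 0.66 [0.6311 0.0678 0.1702]
scene rim n 1334 centre [0.5686 0.0487] z top 0.1668
  yel 427 px 276.8 163.2 xyz [0.6341 0.0662 0.2128] ang 13.2 r 0.0751
  red 135 px 295.3 199.7 xyz [0.6724 0.0709 0.1392] ang 11.1 r 0.1135
scene t spinner 0.89 [0.6277 0.0664 0.1663]
scene rim n 1328 centre [0.5686 0.0487] z top 0.1669
  yel 429 px 276.8 163.3 xyz [0.6344 0.0659 0.2125] ang 13.0 r 0.0754
  red 136 px 295.2 199.7 xyz [0.6722 0.0709 0.1391] ang 11.2 r 0.1133
```

servo_tool --increments '[{"dp":[0.5,1.5,0],"spin":0},{"dp":[0.5,1.5,0],"spin":0},{"dp":[0.5,1,0],"spin":0},{"dp":[0,0,0],"spin":0},{"dp":[0,0,0],"spin":0}]'

```text
clock: 12.85
tool_pos: [0.621, 0.0875, 0.1824]
ee_rot: [-0.0, 0.989, 0.146, 0.0]
wrist_force: [0.0, 0.6, 0.4]
grip_width: -0.0
```

```bash
python3 - <<'E'
from h import *
o=observe();p=o["tool_pos"];print(p,o["wrist_force"])
for i in range(3): measure(look("scene",[]),"scene")
E
```

```text
[0.62097406 0.08752315 0.18238936] [0.01119997 0.61754993 0.41158524]
scene rim n 1319 centre [0.5686 0.0488] z top 0.1669
  yel 443 px 275.5 164.1 xyz [0.6351 0.063  0.2128] ang 10.7 r 0.0755
  red 138 px 295.3 199.7 xyz [0.6723 0.071  0.1391] ang 11.2 r 0.1135
scene rim n 1319 centre [0.5686 0.0488] z top 0.1669
  yel 442 px 275.5 164.1 xyz [0.6352 0.063  0.2125] ang 10.7 r 0.0755
  red 138 px 295.3 199.7 xyz [0.6722 0.0711 0.139 ] ang 11.2 r 0.1134
scene rim n 1319 centre [0.5686 0.0487] z top 0.1669
  yel 440 px 275.5 164.0 xyz [0.6353 0.063  0.2127] ang 10.7 r 0.0756
  red 136 px 295.2 199.7 xyz [0.6722 0.0709 0.1392] ang 11.1 r 0.1133
```

servo_tool --increments '[{"dp":[0.3,1,0],"spin":0},{"dp":[0,0,0],"spin":0},{"dp":[-2,-6,0],"spin":0},{"dp":[-4,-8,0],"spin":0},{"dp":[-4,-8,-5],"spin":0},{"dp":[0,0,-15],"spin":0},{"dp":[0,0,-25],"spin":0},{"dp":[0,0,-30],"spin":0},{"dp":[0,0,-30],"spin":0},{"dp":[0,-20,-15],"spin":0},{"dp":[0,-30,0],"spin":0},{"dp":[0,-35,0],"spin":0}]'

```text
clock: 14.2
tool_pos: [0.5805, 0.1874, 0.3036]
ee_rot: [-0.0, 0.989, 0.146, 0.001]
wrist_force: [1.1, -0.7, -0.6]
grip_width: 0.0002
```

servo_tool --increments '[{"dp":[0,-35,0],"spin":0},{"dp":[0,-35,0],"spin":0},{"dp":[0,-35,0],"spin":0},{"dp":[0,-30,0],"spin":0},{"dp":[0,-15,0],"spin":0},{"dp":[0,0,0],"spin":0},{"dp":[0,0,0],"spin":0}]'

```text
clock: 14.9
tool_pos: [0.5378, 0.3288, 0.3022]
ee_rot: [0.001, 0.989, 0.146, 0.0]
wrist_force: [1.2, 0.1, -0.5]
grip_width: -0.0004
```

```bash
python3 - <<'E'
from h import *
T=[("t",n) for n in ["strip_jar","amber_bottle","slide_box"]]
print(observe()["tool_pos"])
for cam in ("top","scene"):
    for i in range(2): c=look(cam,T if i else [],cam+"9.png");measure(c,cam)
a=cv2.imread("pics/scene9.png")[110:310,120:350];b=cv2.imread("pics/scene1.png")[110:310,120:350]
cv2.imwrite("pics/cmp.png",cv2.resize(np.hstack([b,a]),None,fx=1.7,fy=1.7,interpolation=cv2.INTER_CUBIC))
E
```

```text
[0.53779015 0.32876047 0.30223867]
top rim n 1340 centre [0.5618 0.0503] z top 0.1671
  yel 129 px 265.1 192.2 xyz [0.6297 0.0632 0.2136] ang 11.7 r 0.0702
  red 81 px 260.7 176.2 xyz [0.6693 0.0721 0.1393] ang 12.0 r 0.1107
top t strip_jar 0.71 [ 0.554  -0.1475 -0.0031]
top t amber_bottle 0.97 [ 5.496e-01  2.283e-01 -2.000e-04]
top t slide_box 0.8 [ 0.7085  0.0569 -0.0016]
top rim n 1342 centre [0.5619 0.0503] z top 0.1672
  yel 136 px 266.2 194.4 xyz [0.6296 0.0631 0.2138] ang 11.6 r 0.07
  red 81 px 260.7 176.2 xyz [0.6693 0.0721 0.1392] ang 12.0 r 0.1107
scene rim n 1355 centre [0.5686 0.0487] z top 0.167
  yel 428 px 275.1 164.9 xyz [0.636  0.0604 0.2124] ang 8.6 r 0.0759
  red 137 px 295.2 199.7 xyz [0.6723 0.0709 0.1391] ang 11.1 r 0.1134
scene t strip_jar 0.72 [ 5.518e-01 -1.419e-01  2.000e-04]
scene t slide_box 0.94 [ 0.7072  0.053  -0.0028]
scene rim n 1358 centre [0.5685 0.0486] z top 0.1669
  yel 427 px 275.2 164.8 xyz [0.636  0.0605 0.2125] ang 8.7 r 0.0758
  red 137 px 295.2 199.7 xyz [0.6722 0.071  0.1391] ang 11.2 r 0.1133
```

View pics/cmp.png

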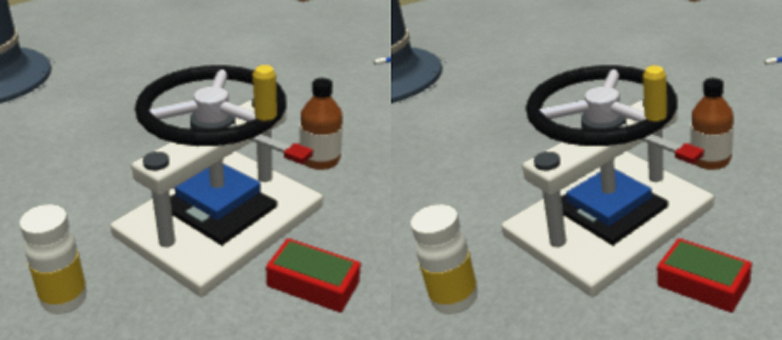

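The side-by-side shows the handle back over the pointer, the plate lowered onto the slide and the bystanders unmoved. Both cameras put the handle about 1° (1.2 mm) past its start, which is near the measuring limit, so pushing it back isn't worth the risk. I'll hand in.

```bash
python3 -c "from rig import hand_in; print(hand_in())"
```

```text
the job is handed in; nothing more can be done
None
```

The hand wheel went round one full turn clockwise and the job is handed in, with the handle stopped about 1° past its starting direction. I pushed the handle with the outside of the closed fingers and never gripped it. The wrist force stayed under 3 N in every reading. The last moves were small nudges guided by the camera, then I backed off and lifted clear. The clock stood at about 15 s.

- **Handle position:** it is back over the red pointer. The top camera reads 11.65° against 12.7° at the start, and the scene camera reads 8.65° against 9.6°. That is an overrun of about 1° (roughly 1.2 mm), which I left uncorrected because it is close to what the cameras can resolve.
- **Disagreement during the last nudges:** the scene camera read about 1° short before the final nudge, probably because the fingers partly hid the handle. The 1 mm nudge then took it slightly too far.
- **Press:** in the final picture the blue plate is down by the slide.
- **Bystanders:** the jar, bottle and slide box are standing where they were, within the networks' few mm of scatter. The network missed the bottle in the last scene picture. The top camera found it, and it is visibly upright in the scene picture.

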